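# Stow the stay rod in its clips and hold the control box's lid part open

## Robot

A 7-joint arm with a two-finger parallel gripper is mounted at the origin on a cart in front of the work surface, level with it; the furniture and walls round the work are solid. World frame = base frame: x ahead of the robot, y to its left, z up, the work surface at z = 0. Lengths are in m, angles in rad, forces in N, time in s.
With the tool pointing down it reaches from about 0.4 to 0.9 m from the base axis. Payload 5.5 kg.
Tool frame: the origin (TCP) lies between the finger pads; the fingertips stand 25 mm ahead of it and the grasp point (between the pads) lies 6 mm ahead of it; z points along the fingers, y is the direction in which the jaws open and shut (so a half turn about z gives the same grasp; the last joint's range is limited). The gripper opens to 92 mm and grips with 3 to 60 N. Pads are 19 mm wide; open, the fingers measure 130 mm over their backs; the gripper's body (75 mm by 190 mm) begins 47 mm behind the grasp point.
Start: joints at [1.543, 0.501, -0.427, 1.55, 0.221, 1.138, -0.21], TCP at [0.186, -0.623, 0.227] pointing down, gripper open.
Joint ranges: [-2.88, 2.88], [-0.31, 2.03], [-1.54, 1.56], [0.2, 2.42], [-1.41, 4.55], [0.19, 2.02], [-2.57, 2.57]. Speed limits (rad/s): [2.57, 2.57, 3.14, 3.14, 3.14, 3.14, 3.14].

## Interface

Orientations are given as a 3x3 rotation matrix whose columns are the frame's x, y, z axes.
In Python, from workcell import bot gives the robot as it stands. Calls block until the motion is done:
- bot.goto(position, orientation): joint-space move of the TCP to a pose.
- bot.move_straight(position, velocity=0.15, attitude=None, force_limit=None): straight line of the TCP; attitude=None keeps the orientation; velocity is the mean speed in m/s. With force_limit (N) it stops when the force on the tool has changed by that much, and returns True; else False.
- bot.movej(angles): joint-space move.
- bot.gripper_to(opening): opening from 0.0 (shut) to 1.0 (fully open); the grip force is fixed at half the most; returns when the fingers have stopped.
- bot.pause(seconds).
- bot.inverse_kinematics(position, orientation): joint angles nearest the present ones, or None.
- bot.get_image(name): name is "scene" or "side" or "wrist"; returns the picture (420x560x3 uint8, red, green, blue); there is no depth.
- bot.camera_params(name): a dict with "fx", "fy", "cx", "cy" (pixels), "position" and "orientation" of the camera in the world. Camera axes: x right, y down, z forward; pixel columns grow to the right and rows downward; lengths in m; the calibration is good to about 2 mm. A picture is of the moment at which its call begins: read the wrist's pose just before it. camera_params takes no time and is no camera call; for the wrist camera it gives the pose at the moment of the call.
A pose or a line that the arm cannot do raises bot.Unreachable and nothing moves.
- bot.close_job(): hands the job in, once; it reports no verdict.
Readings, each from a call of its own:
- bot.read_time(): time.
- bot.read_qpos(): joint angles.
- bot.read_qvel(): joint speeds.
- bot.read_tau(): joint torques, N m.
- bot.read_position(): TCP position.
- bot.read_orientation(): TCP orientation.
- bot.read_ft_force(): force on the tool from outside, world axes, zero at the start.
- bot.read_ft_torque(): the same for the moment, N m.
- bot.read_finger_gap(): opening from 0.0 (shut) to 1.0 (fully open).
Only numpy, scipy, OpenCV 4.12 (cv2) and the standard library are available. Lean on these libraries where they do the work, as an engineer would, in place of code of your own. Each camera call takes 0.05 s, during which the arm holds its last target. There are 200 camera calls.

## Task

I am about to fit the earth strap between this open control box and its lid; the strap only reaches with the lid part-way down, and the stay rod can only prop it wide open. Stow the loose stay rod: press it down past the sprung jaws of the two fork clips inside the box until it sits fully home, and let go of it; then take the lid by its front edge, bring it forward without letting it drop, and hold it still for me at 60 degrees open (0 is shut, 90 upright; within 5 degrees). Finish while still holding it there - it would fall shut - and leave the other things on the bench where they are.

Things in the scene. Friction and masses are not known exactly. Their poses are not given: they have to be found in the camera images.
- control_box: Fixed grey steel control box lying on its back, open on top: 165 (x) x 260 (y) x 88 mm (z), walls 3 mm. Origin: centre of its underside; x points from the opening edge (robot's side) to the hinge side, y along the hinge, z up. Inside, lower than 80 mm and at y < 45 mm: white breakers, terminals, a wiring duct. Black cable glands stick 22 mm out of its -y wall; lugs 22 mm out of both at the foot.
- lid_swing (a joint): Angle of the lid, rad: 0 = shut, level; 1.571 = upright; it starts leaning back on its stop at about 1.745 (100 degrees). 60 degrees is 1.047. No spring and hardly any friction: forward of upright the lid falls shut by its own weight.
- lid_hinge (a point): Middle of the lid's hinge axis, at (87, 0, 100) mm in the box's frame; the axis is the box's y.
- lid: The steel lid, 276 mm wide, 0.5 to 1 kg. Origin: middle of the hinge axis; x points from its front edge back to the hinge (front edge at x = -191.5 mm), y along the hinge, z out of its outer face. Panel 3 mm thick (z = -1.5 to 1.5 mm). Two round locks on the outer face at x = -140, y = +-85 mm, tongues inside; inside, a document pocket 9 mm high at x = -47 to -137, y = -52 to 62 mm.
- lid_grip (a point): Middle of the lid's front rail, at (-181.5, 0, -6.5) mm in the lid's frame. Over the whole width the front edge is folded to a hollow rail 16 mm thick (z = -14.5 to 1.5 mm) and 20 mm deep (x = -191.5 to -171.5 mm): pinch it across its 16 mm. Its axes are the lid's.
- screwdriver_yel: Screwdriver with a yellow handle, 164 mm, lying to the right of the box; leave alone.
- white_connector: White connector block 32x50x42 mm, in front of the box; leave alone.
- tape_measure: Yellow tape measure 38x90x64 mm, near right; leave alone.
- fuse_carton: Small blue carton 52x52x45 mm, to the left; leave alone.
- black_adapter: Black power adapter brick 45x85x25 mm, farther right; leave alone.
- tape_black: Roll of black tape, 62 mm across, 19 mm high, near left; leave alone.
- stay_rod: The lid's loose stay rod: plain straight steel rod, 10 mm thick, 140 mm long, 60 to 105 g, with black-sleeved ends; lies on the bench to the left of the box. Origin: its middle, on its centre line; its own x runs along it. Either way round will do.
- clip_seat (a point): Where the rod's middle lies when home: at (0, 75, 74) mm in the box's frame, midway between the two clips; the rod lies along the box's x. The clips stand at 36 mm either side along x, 13 mm long each, and reach 16 mm above this point; between them 58 mm are free for the fingers, and 40 mm on either side along y; a strip lies 13 mm below this point. 14 mm below the box's rim.
- clip_jaw_a (a joint): Angle of the front clip's sprung jaw, rad: 0 = closed, grows as it is pushed aside. Each clip is a fork, 12 mm wide: fixed prong on the +y side, on the -y side the hinged jaw, whose ramp leads down to a nose that leaves only 7 mm of the mouth. The rod pushed straight down spreads the jaws by about 0.2 rad (about 5 to 20 N for both), passes the noses 6 mm above home, and they snap over it.
- clip_jaw_b (a joint): The same for the rear clip (hinge side).
Mind the look-alikes: they are no part of the job. Of the things that look like the stay_rod, take the one that is farthest from the robot's base at the start.

How it is judged:
By the outcome, as a careful person would: the job done as asked, in the order asked, and still so for the second after the job is handed in, while the arm keeps its last pose, push and grip.
It also fails if it takes over 58 s, if anything falls off the work surface, if the arm or the gripper's body presses on something with over 40 N, if the wrist force passes 120 N, or if a joint passes its speed limit or range.

## Working session

There is one attempt and no reset: what is moved stays moved. The work goes in short steps, each a Python script; the robot and the scene stay as the last script left them, time stands still between calls to the robot, and variables do not carry over. Pictures are saved under pics/ and viewed, about 8 in all and at most 12, crops included, and the job is handed in when it is done.

```bash
ls; mkdir -p pics; python3 - <<'E'
from workcell import bot
import cv2
for n in("scene","side"):
    im=bot.get_image(n); cv2.imwrite(f"pics/{n}0.png",im[:,:,::-1]); print(n,bot.camera_params(n))
print(bot.read_time(),bot.read_position(),bot.read_orientation())
E
```

```text
pics
scene {'fx': 455.99729290630336, 'fy': 455.99729290630336, 'cx': 277.278099660456, 'cy': 209.46921547814134, 'position': array([-0.29734631,  1.01627373,  0.65409983]), 'orientation': array([[-0.78955466, -0.22580616,  0.57062686],
       [-0.61321351,  0.32655673, -0.71925648],
       [-0.0239295 , -0.91780841, -0.39630178]])}
side {'fx': 379.2265949104489, 'fy': 379.2265949104489, 'cx': 281.5793455563922, 'cy': 212.1411813663638, 'position': array([ 0.53748159, -0.86731583,  0.58683493]), 'orientation': array([[ 0.99862712,  0.04002332, -0.03379376],
       [ 0.04884084, -0.47825367,  0.87686259],
       [ 0.01893296, -0.87730927, -0.47955185]])}
0.1 [ 0.18614009 -0.62208477  0.22565917] [[ 9.57989787e-01  2.86801948e-01 -4.58725001e-04]
 [ 2.86802307e-01 -9.57988168e-01  1.76236647e-03]
 [ 6.59970132e-05 -1.81989247e-03 -9.99998342e-01]]
```

View pics/scene0.png

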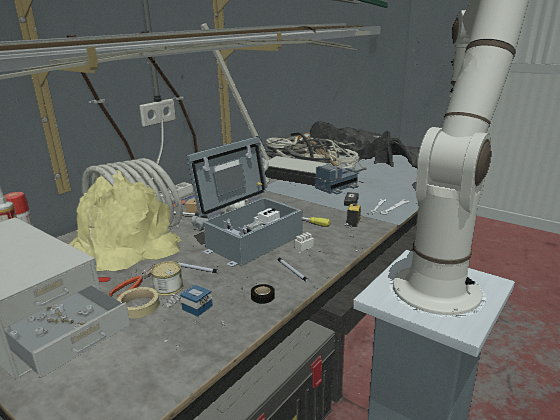

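View pics/side0.png

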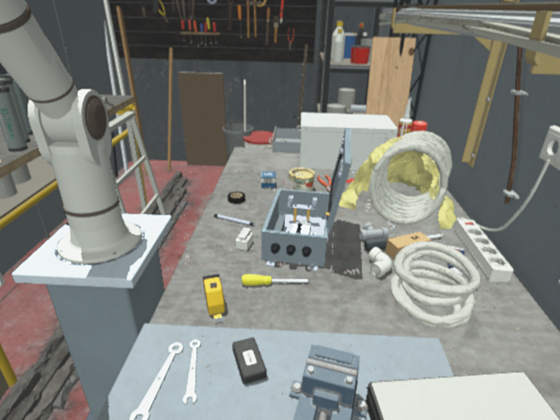

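The candidates for the rod are in the scene picture: A at about (198,267), left of the box, and B at about (293,269), in front of the box and nearer the robot. I'll compute their positions and take one close crop of both views.

```bash
cat > h.py <<'E'
import numpy as np,cv2
from workcell import bot
def ray(c,u,v):
    d=c["orientation"]@np.array([(u-c["cx"])/c["fx"],(v-c["cy"])/c["fy"],1.]); return np.array(c["position"]),d
def onz(c,u,v,z):
    p,d=ray(c,u,v); return p+d*(z-p[2])/d[2]
def proj(c,P):
    q=np.array(c["orientation"]).T@(np.array(P)-c["position"]); return np.array([c["cx"]+c["fx"]*q[0]/q[2],c["cy"]+c["fy"]*q[1]/q[2]])
E
python3 - <<'E'
from h import *
c=bot.camera_params("scene"); s=bot.camera_params("side")
for n,u,v,z in[("A1",181,264,.005),("A2",216,271,.005),("B1",279,259,.005),("B2",307,281,.005),("rimfrontleft",243,233,.088),("rimfrontright",301,207,.088),("rimbackleft",201,218,.088)]:print(n,onz(c,u,v,z).round(3))
for n,u,v,z in[("B1",215,214,.005),("B2",252,223,.005),("fr",263,233,.088),("fl",275,191,.088),("br",326,237,.088)]:print("side",n,onz(s,u,v,z).round(3))
a=cv2.imread("pics/scene0.png")[125:305,165:325]; b=cv2.imread("pics/side0.png")[120:285,205:365]
a=cv2.resize(a,(530,596),interpolation=2)[:, :]; 
cv2.imwrite("pics/crop1.png",cv2.resize(cv2.imread("pics/scene0.png")[125:290,165:325],(582,600),interpolation=2))
E
```

```text
A1 [0.623 0.303 0.005]
A2 [0.514 0.272 0.005]
B1 [0.413 0.119 0.005]
B2 [0.282 0.168 0.005]
rimfrontleft [0.495 0.175 0.088]
rimfrontright [ 0.468 -0.069  0.088]
rimbackleft [0.668 0.172 0.088]
side B1 [0.288 0.167 0.005]
side B2 [0.41  0.121 0.005]
side fr [ 0.462 -0.067  0.088]
side fl [0.476 0.178 0.088]
side br [ 0.618 -0.073  0.088]
```

View pics/crop1.png

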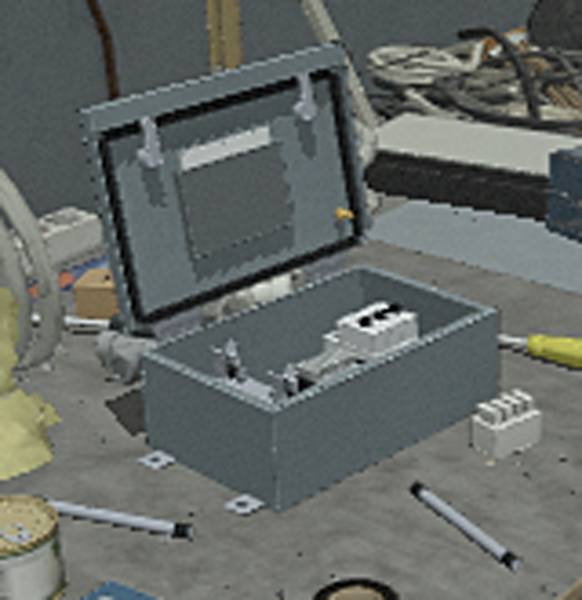

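I choose A (scene pixel (198,267), about 0.64 m from the base). It lies left of the box and is farther than B (about 0.37 m). Next I look from above with the wrist camera.

```bash
python3 - <<'E'
from h import *
R=np.array([[1,0,0],[0,-1,0],[0,0,-1.]])
for p in([.50,.17,.42],[.50,.17,.38],[.5,.2,.34]):
    q=bot.inverse_kinematics(p,R); print(p,q)
    if q is not None: break
bot.goto(p,R)
c=bot.camera_params("wrist"); im=bot.get_image("wrist"); cv2.imwrite("pics/w1.png",im[:,:,::-1]); np.save("w1.npy",c,allow_pickle=True)
print(c,bot.read_time(),bot.read_position())
for n,P in[("A",[.581,.291,.005]),("boxFL",[.495,.175,.088]),("boxFR",[.467,-.068,.088])]:print(n,proj(c,P))
E
```

```text
[0.5, 0.17, 0.42] [-0.19475139  0.12842509 -0.20674767  1.58127814  0.02653912  1.43464274
 -1.97424339]
{'fx': 343.88632561846117, 'fy': 343.88632561846117, 'cx': 278.0723150514519, 'cy': 211.0599243043616, 'position': array([0.57159314, 0.16942362, 0.57685142]), 'orientation': array([[-1.20210846e-03, -9.63665405e-01, -2.67109607e-01],
       [-9.99999277e-01,  1.16275221e-03,  3.05505694e-04],
       [ 1.61770183e-05,  2.67109781e-01, -9.63666106e-01]])} 3.2167 [0.50030758 0.16910267 0.41974732]
A [201.84988668 109.71732352]
boxFL [274.22998515 171.35062232]
boxFR [441.7889231  190.34198819]
```

View pics/w1.png

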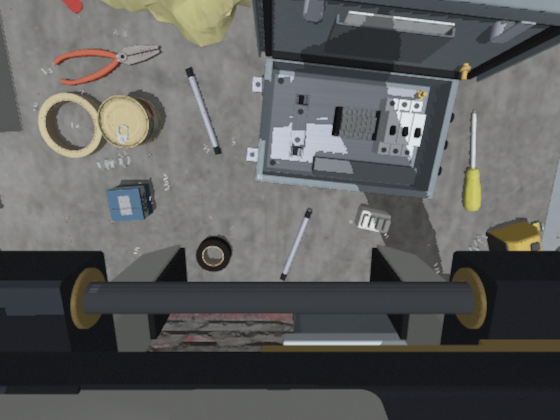

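The wrist view shows rod A from about (189,71) to (217,152), rod B at (297,245), the box rim corners near (259,180), (436,194), (268,62) and (456,78), and the clips at (302,100) and (297,150). One zoom to refine these.

```bash
python3 - <<'E'
from h import *
a=cv2.imread("pics/w1.png")[55:205,180:330]; cv2.imwrite("pics/w1c.png",cv2.resize(a,(600,600),interpolation=2))
c=np.load("w1.npy",allow_pickle=True).item()
g=cv2.imread("pics/w1.png"); hsv=cv2.cvtColor(g,cv2.COLOR_BGR2HSV)
# rod A: bright grey-ish shaft in ROI
roi=g[60:165,180:230].astype(int); 
m=(roi.min(2)>135).astype(np.uint8)
n,l,st,ce=cv2.connectedComponentsWithStats(m); k=1+np.argmax(st[1:,4]); ys,xs=np.where(l==k); print(st[k],ce[k]+[180,60])
pts=np.c_[xs+180,ys+60].astype(np.float32); vx,vy,x0,y0=cv2.fitLine(pts,2,0,.01,.01).ravel(); t=(pts-[x0,y0])@[vx,vy]
e=[np.array([x0,y0])+s*np.array([vx,vy]) for s in(t.min(),t.max())]
print("shaft ends",e,[onz(c,*p,.005).round(4) for p in e])
for p in([189,71],[217,152]):print(onz(c,*p,.005).round(4))
for p in([259,180],[436,194],[268,62],[456,78]):print("rim",onz(c,*p,.088).round(4))
E
```

```text
[  6  17  31  70 479] [200.22546973 109.80167015]
shaft ends [array([187.59544,  77.95358], dtype=float32), array([214.63765, 146.1437 ], dtype=float32)] [array([0.6285, 0.3103, 0.005 ]), array([0.5237, 0.2735, 0.005 ])]
[0.6386 0.3074 0.005 ]
[0.5142 0.2701 0.005 ]
rim [0.4825 0.197  0.088 ]
rim [ 0.4616 -0.0603  0.088 ]
rim [0.6398 0.1826 0.088 ]
rim [ 0.6198 -0.0677  0.088 ]
```

View pics/w1c.png

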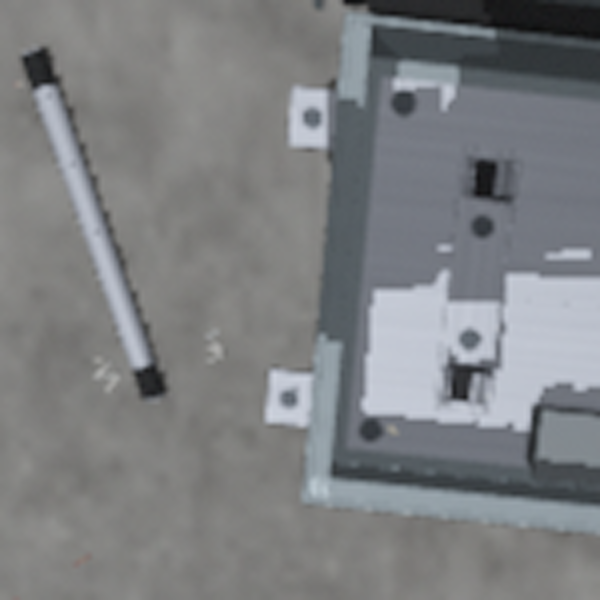

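```bash
python3 - <<'E'
from h import *
c=np.load("w1.npy",allow_pickle=True).item()
Z=lambda u,v:(180+u/4,55+v/4)
a=onz(c,*Z(38,49),.005);b=onz(c,*Z(152,396),.005);print("rod",a,b,np.linalg.norm(a-b),(a+b)/2,np.degrees(np.arctan2(*(a-b)[1::-1])))
FL=onz(c,*Z(303,505),.088);BL=onz(c,*Z(345,10),.088)
g=cv2.cvtColor(cv2.imread("pics/w1.png"),cv2.COLOR_BGR2GRAY).astype(float)
# front outer edge: strongest downward intensity drop, columns 262..430
P=[]
for u in range(262,362,3):
    v0=181.2+(u-256)*13/180; r=np.arange(int(v0)-6,int(v0)+8); d=g[r+1,u]-g[r-1,u]; k=r[np.argmin(d)]; P.append((u,k))
P=np.float32(P); vx,vy,x0,y0=cv2.fitLine(P,cv2.DIST_HUBER,0,.01,.01).ravel(); F=lambda u:(u,y0+(u-x0)*vy/vx)
p1=onz(c,*F(258),.088);p2=onz(c,*F(430),.088); print("front line",F(256),F(436),p1,p2,"yaw",np.degrees(np.arctan2(-(p1-p2)[0],(p1-p2)[1])))
print("FL",FL,"BL",BL,np.linalg.norm(FL-BL),"leftyaw",np.degrees(np.arctan2(*(BL-FL)[1::-1])), "FR",onz(c,436,194,.088))
for z in(.075,.085):print("clips",onz(c,*Z(484,180),z),onz(c,*Z(463,383),z))
yaw=np.arctan2(-(p1-p2)[0],(p1-p2)[1]); X=np.array([np.cos(yaw),np.sin(yaw),0]);Y=np.array([-X[1],X[0],0])
O=FL+X*.0825-Y*.13; print("box",O,"seat",O+Y*.075)
for s in(-1,1):print("clip pred",s,O+Y*.075+X*.036*s)
S=bot.camera_params("scene")
for n,q in[("FL",(-.0825,.13)),("FR",(-.0825,-.13)),("BL",(.0825,.13))]:
    W=O+X*q[0]+Y*q[1];W[2]=.088;print(n,"wrist",proj(c,W),"scene",proj(S,W),"side",proj(bot.camera_params("side"),W))
E
```

```text
rod [0.64401788 0.30629163 0.005     ] [0.51088902 0.26859037 0.005     ] 0.13836430180115428 [0.57745345 0.287441   0.005     ] 15.811791384614043
front line (256, np.float32(180.14487)) (436, np.float32(198.41832)) [0.48200501 0.19841775 0.088     ] [ 0.45589496 -0.05219436  0.088     ] yaw -5.94791021281723
FL [0.48069302 0.20168104 0.088     ] BL [0.64528563 0.18484597 0.088     ] 0.16545133784179464 leftyaw -5.840091699193209 FR [ 0.4615764  -0.06026054  0.088     ]
clips [0.5926394  0.13752177 0.075     ] [0.52284071 0.14394443 0.075     ]
clips [0.59222003 0.13815746 0.085     ] [0.52381217 0.14445214 0.085     ]
box [0.54927773 0.06383189 0.088     ] seat [0.55704955 0.13842813 0.088     ]
clip pred -1 [0.52124336 0.1421586  0.088     ]
clip pred 1 [0.59285575 0.13469766 0.088     ]
FL wrist [255.75 181.25] scene [240.4705744  237.78209298] side [277.09223431 187.72006665]
FR wrist [433.0625334  199.23461427] scene [302.43615686 209.31254579] side [260.29038164 230.73370637]
BL wrist [266.45404446  57.89634756] scene [203.41221508 221.28131656] side [330.41116146 192.11598576]
```

The rod measures 138 mm (nominal 140). The box's left side measures 165 mm and both edges give a yaw of −5.9°. The gripper body (190 mm) may clash with the box rim on one side and the can on the other, so I check that clearance.

```bash
python3 - <<'E'
from h import *
c=np.load("w1.npy",allow_pickle=True).item();S=bot.camera_params("scene")
# can top rim: triangulate leftmost/rightmost centre of top ellipse
def tri(a,b):
    p,d=ray(c,*a);q,e=ray(S,*b); d/=np.linalg.norm(d);e/=np.linalg.norm(e)
    t=np.linalg.lstsq(np.c_[d,-e],q-p,rcond=None)[0]; return (p+d*t[0]+q+e*t[1])/2,np.linalg.norm(p+d*t[0]-q-e*t[1])
print("can top",tri((125,121),(166,269.5)))
g=cv2.imread("pics/w1.png"); a=g[40:230,20:270]; b=cv2.imread("pics/scene0.png")[235:325,105:225]
o=np.zeros((600,800,3),np.uint8); o[:380,:500]=cv2.resize(a,(500,380),interpolation=2)[:,:500]; o[240:600,320:800]=cv2.resize(b,(480,360),interpolation=2); cv2.imwrite("pics/can.png",o)
R=lambda y:np.array([[-np.cos(y),np.sin(y),0],[-np.sin(y),-np.cos(y)*-1,0],[0,0,-1.]])
for y in(15.8,-5.9):
    print(np.linalg.det(R(np.radians(y))),bot.inverse_kinematics([.577,.287,.027],R(np.radians(y))),bot.inverse_kinematics([.577,.287,.15],R(np.radians(y))))
E
```

```text
can top (array([0.56503342, 0.39607358, 0.05231501]), np.float64(0.0019105225114350532))
0.8517269341430478 [-0.10851609  0.77038245 -0.55836319  1.68353027  0.51849979  0.83978379
  0.67689058] [-0.07978737  0.60854495 -0.59865662  1.62745786  0.38613935  1.02632816
  0.77320046]
0.9788673887616851 [-0.10851609  0.77038245 -0.55836319  1.68353027  0.51849979  0.83978379
  0.67689058] [-0.07978737  0.60854495 -0.59865662  1.62745786  0.38613935  1.02632816
  0.77320046]
```

View pics/can.png

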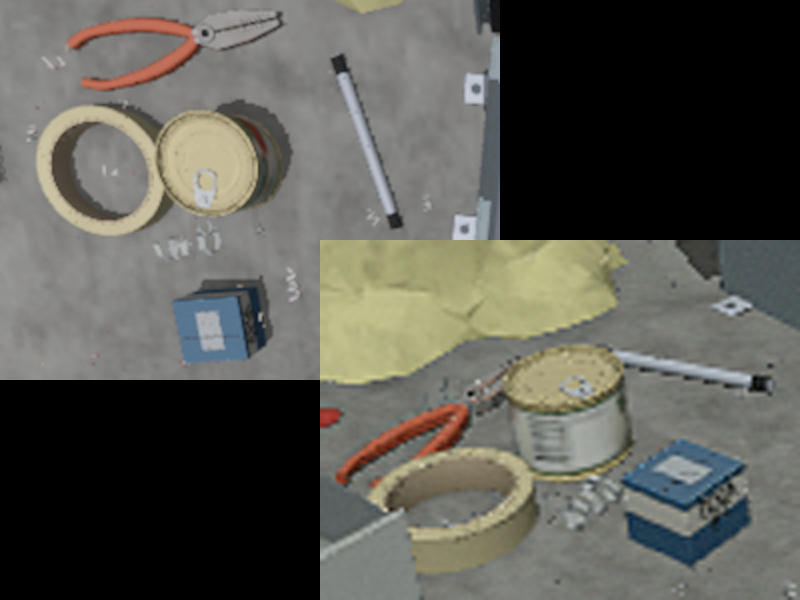

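The can top is at z = 52 mm, 15 mm below the gripper body, so it clears. The box rim (88 mm) has no margin, so I'll align the tool with the box and shift it 8 mm away from the wall. The closing jaws will centre and straighten the rod.

```bash
cat >> h.py <<'E'
YAW=np.radians(-5.9); X=np.array([np.cos(YAW),np.sin(YAW),0]);Y=np.array([-X[1],X[0],0]); Zv=np.array([0,0,1.])
O=np.array([.5493,.0638,0]); SEAT=O+.075*Y+[0,0,.074]
RD=np.c_[-X,Y,-Zv]
E
python3 - <<'E'
from h import *
P=np.array([.5775,.2874,0])+.008*Y
print(bot.inverse_kinematics(P+[0,0,.03],RD))
bot.gripper_to(.55)
bot.goto(P+[0,0,.16],RD)
print(bot.move_straight(P+[0,0,.05],.12,force_limit=8), bot.move_straight(P+[0,0,.027],.04,force_limit=8),bot.read_position(),bot.read_ft_force())
bot.gripper_to(0); print(bot.read_finger_gap()*.092)
bot.move_straight(P+[0,0,.19],.12)
print(bot.read_finger_gap()*.092,bot.read_ft_force(),bot.read_time())
T=SEAT.copy();T[2]=.175
bot.goto(T,RD); c=bot.camera_params("wrist");cv2.imwrite("pics/w2.png",bot.get_image("wrist")[:,:,::-1]);np.save("w2.npy",c,allow_pickle=True)
print(bot.read_position(),bot.read_time())
for s in(-1,1):print("clip pred",proj(c,SEAT+s*.036*X+[0,0,.016]))
E
```

```text
[-0.12923457  0.76920891 -0.54646809  1.66971092  0.50345439  0.84689323
  0.57679111]
False False [0.57827549 0.29542963 0.02686395] [-0.50128058 -0.47636768  0.05346362]
0.00017699241187207524
0.0005587260794692442 [-0.88824934 -0.2062023  -0.16480916] 10.5333
[0.55712746 0.13956297 0.17516533] 11.2667
clip pred [277.55201984 169.06689027]
clip pred [277.64656074 263.33227326]
```

View pics/w2.png

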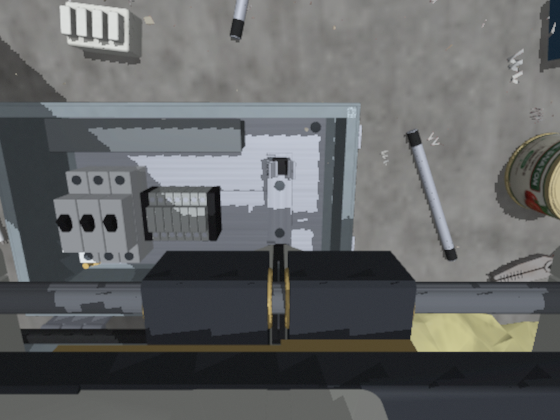

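The grasp missed: the jaws are shut empty and the rod still lies on the bench, from about (414,135) to (451,258). The front clip shows at (280,165), close to the predicted (277.5,169). I'll measure the rod again from this view.

```bash
python3 - <<'E'
from h import *
c=np.load("w2.npy",allow_pickle=True).item()
a=onz(c,413,132,.005);b=onz(c,452,259,.005);print(a,b,np.linalg.norm(a-b),(a+b)/2,np.degrees(np.arctan2(*(b-a)[1::-1])))
print("box corner FL rim",onz(c,358,103,.088), "pred",O-.0825*X+.13*Y)
for z in(.0,.005,.01):print(z,np.linalg.norm(onz(c,413,132,z)-onz(c,452,259,z)))
cv2.imwrite("pics/w2c.png",cv2.resize(cv2.imread("pics/w2.png")[95:295,240:470],(690,600),interpolation=2))
E
```

```text
[0.5122544  0.26934194 0.005     ] [0.64409529 0.3090716  0.005     ] 0.13769701002839982 [0.57817485 0.28920677 0.005     ] 16.76994394304047
box corner FL rim [0.48246106 0.20095734 0.088     ] pred [0.48060005 0.20159175 0.        ]
0.0 0.13980205549060326
0.005 0.13769701002839982
0.01 0.1355919645661962
```

View pics/w2c.png

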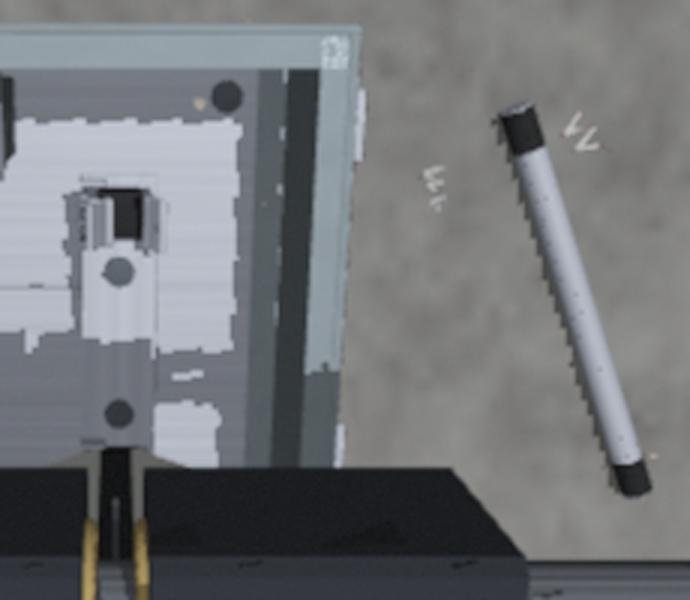

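The rod is unmoved, so the jaws slid over it while skewed and 2 mm above the bench. I retry with the tool aligned to the rod, 10 mm behind its middle for wall clearance, and with the tips lowered to touch the bench.

```bash
python3 - <<'E'
from h import *
y=np.radians(16.3);x=np.array([np.cos(y),np.sin(y),0]);n=np.array([-x[1],x[0],0]);R=np.c_[-x,n,-Zv]
P=np.array([.578,.2885,0])+.010*x+.005*n
bot.goto(P+[0,0,.16],R); bot.gripper_to(.4)
print(bot.move_straight(P+[0,0,.05],.12,force_limit=8), bot.read_ft_force())
print(bot.move_straight(P+[0,0,.0235],.02,force_limit=4),bot.read_position(),bot.read_ft_force())
bot.gripper_to(0); g=bot.read_finger_gap()*.092;print(g,bot.read_position(),bot.read_ft_force(),bot.read_time())
cv2.imwrite("pics/w3.png",bot.get_image("wrist")[:,:,::-1])
if g>.007:
    bot.move_straight(P+[0,0,.10],.08); print(bot.read_finger_gap()*.092,bot.read_ft_force())
E
```

```text
False [0.42419664 1.16119224 0.62506613]
False [0.58633253 0.29616743 0.02367637] [-0.63397502 -0.40471478 -0.07696083]
4.473670712248225e-06 [0.5862299  0.29609328 0.0235084 ] [ 0.16330482 -0.3597922   0.49051002] 16.0167
```

View pics/w3.png

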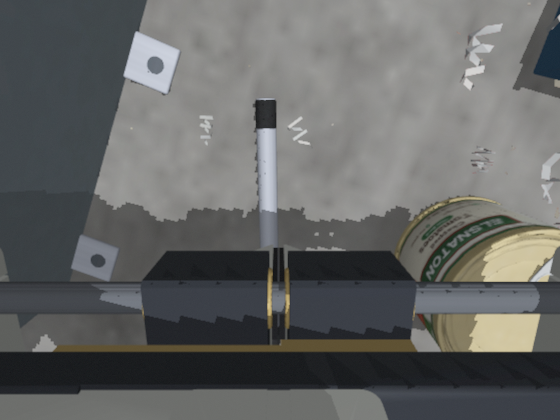

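```bash
python3 - <<'E'
from h import *
c=bot.camera_params("wrist");p=np.array(bot.read_position());R=np.array(bot.read_orientation())
for z in(-.005,.005,.015):
    a=onz(c,265.5,99,z);b=onz(c,268,248,z);print(z,a,b,"in tool:",R.T@(a-p),R.T@(b-p),np.linalg.norm(a-b))
for d in(.006,.025):print(d,proj(c,p+R[:,2]*d))
print("fin",c["position"],p,R.round(3), "camtool",R.T@(c["position"]-p),(R.T@c["orientation"]).round(3))
S=bot.camera_params("scene"); im=bot.get_image("scene"); u,v=proj(S,p).astype(int);print(u,v)
k=im[v-75:v+75,u-100:u+100,::-1]; cv2.imwrite("pics/s3.png",cv2.resize(k,(800,600),interpolation=2))
E
```

```text
-0.005 [ 0.51086316  0.26797628 -0.005     ] [ 0.58916368  0.29158834 -0.005     ] in tool: [ 0.08019703 -0.00586197  0.02849486] [-0.00158332 -0.00517256  0.02849339] 0.08178325125555178
0.005 [0.51122739 0.26843743 0.005     ] [0.58530996 0.29077753 0.005     ] in tool: [ 0.07971821 -0.00552129  0.01849487] [ 0.00234326 -0.00486902  0.01849347] 0.0773776984581228
0.015 [0.51159162 0.26889857 0.015     ] [0.58145625 0.28996673 0.015     ] in tool: [ 0.07923938 -0.00518062  0.00849487] [ 0.00626983 -0.00456549  0.00849355] 0.07297214566069384
0.006 [276.86691519 261.24751151]
0.025 [276.95516698 247.65109576]
fin [0.5176246  0.27653683 0.18063675] [0.58619311 0.2961081  0.02349356] [[-0.96  -0.281 -0.   ]
 [-0.281  0.96   0.   ]
 [ 0.     0.    -1.   ]] camtool [ 0.07130831  0.00046221 -0.15714188] [[ 0.    -0.965 -0.264]
 [ 1.     0.     0.001]
 [-0.001 -0.264  0.965]]
190 261
```

View pics/s3.png

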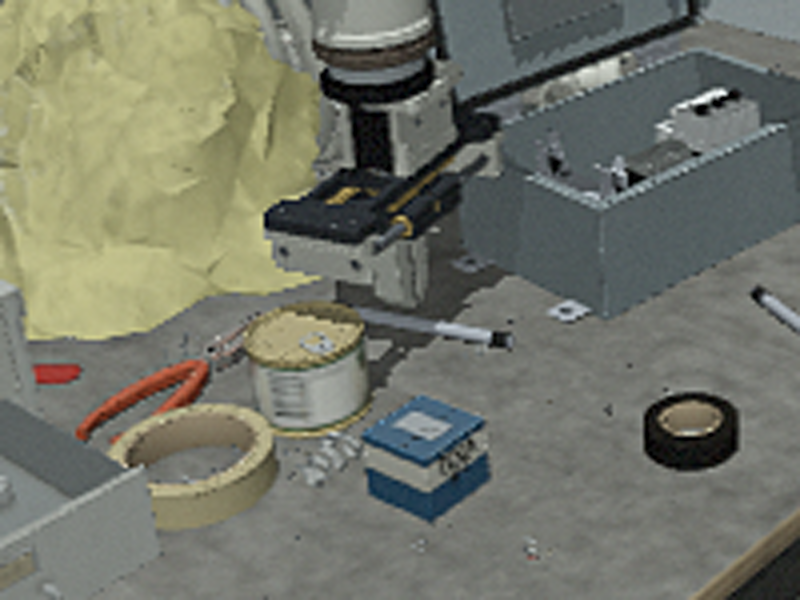

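The rod lies 5 mm off-centre, exactly as placed, so the closing jaws passed above it. In the scene crop the finger ends at about (410,303), above the rod line. The fingertips therefore end higher than I assumed. I open and feel downwards with a small force limit.

```bash
python3 - <<'E'
from h import *
bot.gripper_to(.4); print("gap",bot.read_finger_gap(),bot.read_ft_force())
P=np.array(bot.read_position());P[2]=.006
print(bot.move_straight(P,.015,force_limit=3),bot.read_position(),bot.read_ft_force(),bot.read_time())
S=bot.camera_params("scene"); im=bot.get_image("scene"); u,v=190,261
k=im[v-55:v+55,u-70:u+70,::-1]; cv2.imwrite("pics/s4.png",cv2.resize(k,(760,600),interpolation=2))
E
```

```text
gap 0.3976794384026048 [-0.03757553 -0.57862816 -1.40412426]
False [0.58631261 0.29620398 0.00617611] [ 0.28136603  1.48550523 -0.19063491] 18.2083
```

View pics/s4.png

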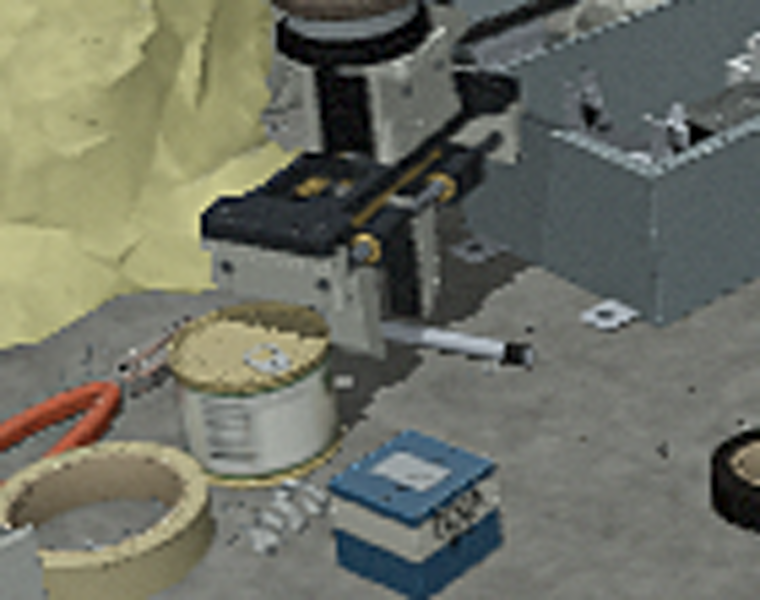

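Fingers now straddle the rod with no contact yet; I feel on down.

```bash
python3 - <<'E'
from h import *
S=bot.camera_params("scene");p=np.array(bot.read_position());R=np.array(bot.read_orientation())
for z in(.0,.01,.02):print(z,[proj(S,np.r_[(p+R[:,1]*.022+s*.0095*R[:,0])[:2],z]).round(1) for s in(-1,1)])
P=p.copy();P[2]=-.008
try: print(bot.move_straight(P,.012,force_limit=3),bot.read_position(),bot.read_ft_force(),bot.read_time())
except bot.Unreachable as e: print("unreach",e)
E
```

```text
0.0 [array([184.6, 271.7]), array([190.5, 272.9])]
0.01 [array([184.2, 268.6]), array([190.1, 269.7])]
0.02 [array([183.8, 265.4]), array([189.8, 266.6])]
True [5.86236214e-01 2.96146065e-01 3.21707328e-04] [-1.30774956  0.20680408  5.63378281] 18.8833
```

Contact came at TCP z ≈ 0.000, so the real fingertips stand at about the reported TCP, not 25 mm ahead of it. The scene picture agrees, and I'll plan all later heights with that offset. Back off 1 mm and grip.

```bash
python3 - <<'E'
from h import *
p=np.array(bot.read_position());P=p.copy();P[2]=.0015
bot.move_straight(P,.02); print(bot.read_ft_force())
bot.gripper_to(0); g=bot.read_finger_gap()*.092;print(g)
if g>.007:
    P[2]=.03; bot.move_straight(P,.05); print(bot.read_finger_gap()*.092,bot.read_ft_force())
    P[2]=.165; bot.move_straight(P,.12); print(bot.read_finger_gap()*.092,bot.read_ft_force(),bot.read_time())
    T=SEAT+.010*X; T[2]=.14
    bot.goto(T,RD); c=bot.camera_params("wrist");cv2.imwrite("pics/w5.png",bot.get_image("wrist")[:,:,::-1]);np.save("w5.npy",c,allow_pickle=True)
    print(bot.read_position(),bot.read_time(),bot.read_finger_gap()*.092)
    cv2.imwrite("pics/w5c.png",cv2.resize(cv2.imread("pics/w5.png")[80:280,180:400],(660,600),interpolation=2))
E
```

```text
[ 0.65873766 -0.12461848 -1.0436215 ]
0.008892435618406901
0.0090931088406251 [ 0.44711156 -0.13757746 -1.25968941]
0.008630550031656713 [ 0.43533673 -0.75143331 -1.08084596] 21.7
[0.56698287 0.13829208 0.14006319] 22.4417 0.009033616595270914
```

View pics/w5c.png

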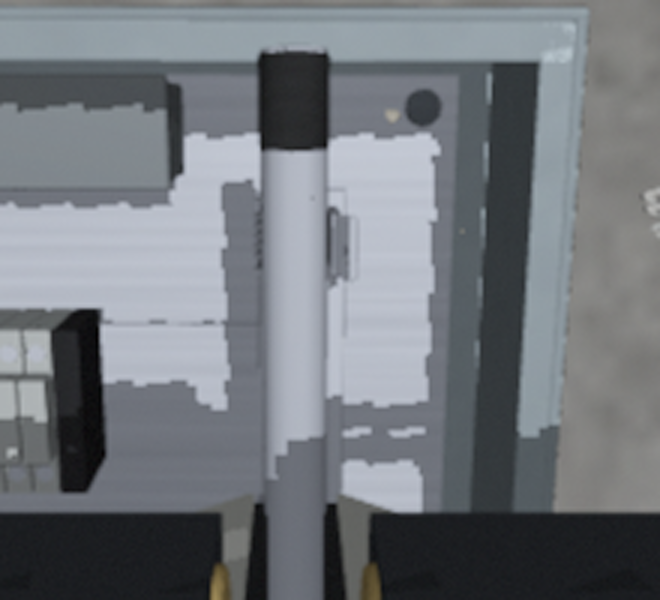

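The rod is held and hangs straight along the box axis, from its front end at about (278,97) down to the fingers. That was view 12, so from here I rely on numbers. I'll compute the rod's offset and the clip mouth in the box frame.

```bash
python3 - <<'E'
from h import *
L=lambda n:np.load(n,allow_pickle=True).item()
def bx(P): d=P-O; return np.round([d@X*1e3,d@Y*1e3,P[2]*1e3],1)
c1,c2,c5=L("w1.npy"),L("w2.npy"),L("w5.npy")
for z in(.08,.09):
  print(z,"w2 dark mouth edges front:",bx(onz(c2,240+145/3,95+215/3,z)),bx(onz(c2,240+112/3,95+215/3,z)),"w1 front",bx(onz(c1,180+447/4,55+383/4,z)),bx(onz(c1,180+478/4,55+383/4,z)),"w1 rear",bx(onz(c1,180+474/4,55+180/4,z)),bx(onz(c1,180+497/4,55+180/4,z)))
print("rim FL w2",bx(onz(c2,358,103,.088)),"w5",bx(onz(c5,180+587/3,80+10/3,.088)),"w1",bx(onz(c1,255.8,181.2,.088)),"expect -82.5,130")
for z in(.138,.1435,.149):
  print(z,"rod end",bx(onz(c5,180+294/3,80+50/3,z)),"rod mid line",bx(onz(c5,180+(261+328)/6,80+100/3,z)),bx(onz(c5,180+(269+325)/6,80+480/3,z)),"w px",22)
print("tcp",bx(np.array([.56698,.13829,.14006])))
# prong in w5: right strip zoom 330-348 at row 245
print("w5 prong inner",[bx(onz(c5,180+u/3,80+245/3,.09)) for u in(330,348)])
E
```

```text
0.08 w2 dark mouth edges front: [-36.3  82.9  80. ] [-36.3  74.8  80. ] w1 front [-34.7  83.   80. ] [-33.6  72.   80. ] w1 rear [34.9 81.5 80. ] [35.7 73.6 80. ]
0.09 w2 dark mouth edges front: [-37.7  82.6  90. ] [-37.7  74.8  90. ] w1 front [-33.8  83.5  90. ] [-32.7  72.7  90. ] w1 rear [34.5 82.  90. ] [35.3 74.3 90. ]
rim FL w2 [-80.6 129.6  88. ] w5 [-80.1 130.8  88. ] w1 [-82.3 130.   88. ] expect -82.5,130
0.138 rod end [-70.2  74.9 138. ] rod mid line [-63.1  75.  138. ] [ -3.4  75.4 138. ] w px 22
0.1435 rod end [-69.9  74.9 143.5] rod mid line [-63.1  75.  143.5] [ -5.4  75.3 143.5] w px 22
0.149 rod end [-69.6  74.9 149. ] rod mid line [-63.  75. 149.] [ -7.4  75.3 149. ] w px 22
tcp [  9.9  75.9 140.1]
w5 prong inner [array([-35.7,  82.1,  90. ]), array([-35.7,  85.7,  90. ])]
```

The rod mid is at box x = 0, y = 75.1 mm, and the clip mouth is consistent with the model (prong face about 82). Pressing in, slowly and force-limited.

```bash
python3 - <<'E'
from h import *
f0=np.array(bot.read_ft_force())
T=SEAT+.011*X+.0004*Y
def s(t): print(t,(np.array(bot.read_position())*1e3).round(1),(np.array(bot.read_ft_force())-f0).round(1),round(bot.read_finger_gap()*92,1),bot.read_time())
T[2]=.096; print(bot.move_straight(T,.06,force_limit=8)); s("above")
for z in(.084,.079,.0745,.0705):
    T[2]=z; r=bot.move_straight(T,.02,force_limit=30); s((z,r))
    if r: break
np.save("w6.npy",bot.camera_params("wrist"),allow_pickle=True); cv2.imwrite("pics/w6.png",bot.get_image("wrist")[:,:,::-1])
E
```

```text
False
above [568.2 137.9  96.2] [0.3 0.7 0.3] 9.1 23.325
(0.084, False) [567.9 138.   84. ] [0.6 1.4 0.5] 8.9 24.075
(0.079, False) [569.3 139.3  80.1] [1.  4.2 6.4] 9.2 24.475
(0.0745, False) [567.6 138.7  73.8] [ 1.1  4.9 -2. ] 9.2 24.85
(0.0705, False) [567.6 137.   70.2] [-0.8  0.8  3.1] 8.8 25.2
```

The force rose to about 6 N and then dropped to −2 N, which looks like the snap-through. I press on to feel the bottom, release, then press each half gently with closed fingers and check heights.

```bash
python3 - <<'E'
from h import *
def s(t): print(t,(np.array(bot.read_position())*1e3).round(1),np.array(bot.read_ft_force()).round(1),round(bot.read_finger_gap()*92,1),bot.read_time())
T=SEAT+.011*X+.0004*Y; T[2]=.067
s("pre");print(bot.move_straight(T,.015,force_limit=15)); s("bottom")
bot.gripper_to(.28); s("open")
T[2]=.120; bot.move_straight(T,.12)
bot.gripper_to(0)
for dx in(.016,-.016):
    Q=SEAT+dx*X+.0004*Y; Q[2]=.12; bot.move_straight(Q,.15)
    Q[2]=.088; bot.move_straight(Q,.12,force_limit=8)
    Q[2]=.074; print(dx,bot.move_straight(Q,.02,force_limit=10)); s("touch")
    Q[2]=.12; bot.move_straight(Q,.15)
Q=SEAT.copy();Q[2]=.2; bot.move_straight(Q,.2)
np.save("w7.npy",bot.camera_params("wrist"),allow_pickle=True); cv2.imwrite("pics/w7.png",bot.get_image("wrist")[:,:,::-1]); s("up")
E
```

```text
pre [567.6 137.   70.2] [-1.1  1.3  2.5] 9.2 25.25
True
bottom [567.7 137.1  70.1] [-1.3 -0.7  6.7] 9.4 25.4583
open [567.2 138.3  69.5] [-0.  -0.3  0.4] 25.4 25.9833
0.016 True
touch [573.4 137.5  79. ] [-1.2  0.3  6.7] 0.6 28.3583
-0.016 True
touch [541.6 140.8  79. ] [-1.5  0.   5.9] 0.2 30.1
up [555.5 137.8 197.9] [-0.7 -0.2 -0.7] 1.0 31.1417
```

Both ends of the rod touch at z = 79.0 mm, so its centre is at 74.0, level and fully home, and it is released. Next is the lid: check the predicted rail against the pixels seen earlier, and test reachability along the arc.

```bash
cat >> h.py <<'E'
H=O+.087*X+.1*Zv
def lid(th,xl,yl,zl,flip):
    t=np.radians(th); f=-np.cos(t)*X+np.sin(t)*Zv; n=np.sin(t)*X+np.cos(t)*Zv
    s=-1 if flip else 1
    return H-xl*f+yl*Y+zl*n, np.c_[s*Y,s*n,-f]
E
python3 - <<'E'
from h import *
S=bot.camera_params("scene");D=bot.camera_params("side")
for th in(97,100,103):
    print(th,"scene L/R top front",[proj(S,lid(th,-.1915,y,-.0145,0)[0]).round(1) for y in(.138,-.138)],"back",[proj(S,lid(th,-.1915,y,.0015,0)[0]).round(1) for y in(.138,-.138)],"side",[proj(D,lid(th,-.1915,y,z,0)[0]).round(1) for y in(.138,-.138) for z in(-.0145,.0015)])
g=cv2.cvtColor(cv2.imread("pics/scene0.png"),cv2.COLOR_BGR2GRAY).astype(int)
for yl in(.1,0,-.1):
    u,v=proj(S,lid(100,-.1915,yl,-.0145,0)[0]); u=int(round(u)); print(u,round(v,1),g[int(v)-9:int(v)+12,u])
print("side arm px",proj(D,[.69,.05,.65]),proj(D,[.78,.05,.4]))
q0=bot.read_qpos()
for fl in(0,1):
    for yl in(0,):
        out=[]
        P,R=lid(100,-.26,yl,-.0065,fl); out.append(bot.inverse_kinematics(P,R))
        for th in(100,90,80,70,60):
            P,R=lid(th,-.17,yl,-.0065,fl); out.append(bot.inverse_kinematics(P,R))
        print(fl,[None if o is None else np.round(o,2) for o in out])
print(np.round(q0,2))
E
```

```text
97 scene L/R top front [array([191.8, 155.1]), array([261.8, 135.9])] back [array([188.5, 154.8]), array([258.4, 135.8])] side [array([341.2, 125.8]), array([346.8, 126.8]), array([339.3, 160.5]), array([346.6, 161.9])]
100 scene L/R top front [array([189.7, 154.7]), array([259.6, 135.7])] back [array([186.5, 154.7]), array([256.3, 135.8])] side [array([344.7, 126.3]), array([350.3, 127.6]), array([343.9, 161.2]), array([351.1, 162.9])]
103 scene L/R top front [array([187.6, 154.5]), array([257.5, 135.6])] back [array([184.5, 154.7]), array([254.2, 135.9])] side [array([348.3, 126.9]), array([353.8, 128.5]), array([348.5, 162. ]), array([355.5, 164.1])]
200 151.8 [ 81  80  84  84  80  81  84  82  77  97 146 106 108 105 106 107 125  16
  15  14  59]
227 144.6 [106 108 107 105 103 105 106 101  96 160 105  99  97 102 100 111  31  16
  11  44  88]
251 138.0 [111 109 107 113  94  89  85  77  73 154 105 104 104 106 108  97  15  12
  28  76  72]
side arm px [379.3839835  -28.54921433] [402.93483434  98.64599348]
0 [array([ 0.06,  0.58, -0.27,  1.12,  0.1 ,  1.63, -0.29]), array([ 0.07,  0.59, -0.27,  1.3 ,  0.1 ,  1.44, -0.29]), array([ 0.09,  0.41, -0.3 ,  1.55,  0.13,  1.19, -0.34]), array([ 0.12,  0.26, -0.35,  1.79,  0.17,  0.95, -0.4 ]), array([ 0.16,  0.13, -0.41,  2.01,  0.26,  0.7 , -0.52]), array([ 0.27,  0.03, -0.56,  2.22,  0.49,  0.46, -0.79])]
1 [array([ 0.42,  0.76, -1.05,  1.1 ,  0.55,  1.74,  2.57]), array([ 0.45,  0.77, -0.99,  1.28,  0.53,  1.55,  2.55]), array([ 0.54,  0.58, -0.98,  1.54,  0.49,  1.29,  2.53]), array([ 0.62,  0.4 , -0.99,  1.77,  0.47,  1.02,  2.5 ]), array([ 0.66,  0.21, -0.97,  2.  ,  0.45,  0.74,  2.47]), array([ 0.54,  0.04, -0.84,  2.21,  0.53,  0.46,  2.32])]
[ 0.22  0.44 -0.65  1.77  0.3   1.04  0.92]
```

The lid prediction matches: the rail edge lies at the predicted rows and the angle is about 100°. Approach and pinch the rail.

```bash
python3 - <<'E'
from h import *
def s(t): print(t,(np.array(bot.read_position())*1e3).round(1),np.array(bot.read_ft_force()).round(1),round(bot.read_finger_gap()*92,1),bot.read_time())
p=np.array(bot.read_position()); p[2]=.40; p[0]-=.03
bot.move_straight(p,.25); 
bot.gripper_to(.6)
P,R=lid(100,-.28,0,-.0065,0); bot.goto(P+.001*X,R); s("pre")
P,R=lid(100,-.205,0,-.0065,0); print(bot.move_straight(P+.001*X,.15,force_limit=10)); s("near")
P,R=lid(100,-.170,0,-.0065,0); r=bot.move_straight(P+.001*X,.06,force_limit=8); print(r); s("at")
np.save("w8.npy",bot.camera_params("wrist"),allow_pickle=True);im=bot.get_image("wrist"); cv2.imwrite("pics/w8.png",im[:,:,::-1])
if not r:
    bot.gripper_to(0); s("grip")
E
```

```text
pre [678.6  51.  377.1] [ 0.5  0.6 -0.2] 55.2 34.3333
False
near [666.3  51.9 304.2] [ 0.4  0.2 -0.6] 55.2 34.9833
False
at [660.   52.4 268.6] [0.  0.3 0.9] 55.2 35.7167
grip [660.1  52.4 268.6] [ 0.5  1.3 -0.5] 15.8 36.4667
```

The gap reads 15.8 mm, so the jaws are on the 16 mm rail with almost no side force. Swing forward along the hinge arc.

```bash
python3 - <<'E'
from h import *
def s(t): print(t,(np.array(bot.read_position())*1e3).round(1),np.array(bot.read_ft_force()).round(1),round(bot.read_finger_gap()*92,1),round(bot.read_time(),2))
for th in(96,91,86,81,76,71,66,60.5):
    P,R=lid(th,-.170,0,-.0065,0); r=bot.move_straight(P+.001*X,.05,attitude=R,force_limit=40); s((th,r))
    if r: break
    if np.linalg.norm(bot.read_ft_force())>35: break
E
```

```text
(96, False) [648.1  53.6 269.7] [ 1.3  1.  -2.2] 15.5 36.85
(91, False) [633.7  55.2 270.1] [ 0.9  0.7 -2.2] 15.7 37.3
(86, False) [619.   56.7 269. ] [ 0.2  0.9 -3.5] 15.9 37.75
(81, False) [604.4  58.3 266.8] [ 1.   1.8 -4.1] 15.7 38.2
(76, False) [590.1  59.8 263.2] [ 2.2  1.5 -6.6] 16.1 38.65
(71, False) [576.1  61.3 258.5] [ 2.9  2.3 -7.3] 16.2 39.1
(66, False) [562.6  62.7 252.6] [  3.    3.5 -10.3] 15.8 39.55
(60.5, False) [548.7  64.2 244.9] [ 3.4  3.1 -9.7] 15.8 40.02
```

```bash
python3 - <<'E'
from h import *
S=bot.camera_params("scene");D=bot.camera_params("side")
s=bot.get_image("scene");cv2.imwrite("pics/s9.png",s[:,:,::-1]);d=bot.get_image("side");cv2.imwrite("pics/d9.png",d[:,:,::-1])
R=np.array(bot.read_orientation());f=-R[:,2];print("tool angle",np.degrees(np.arctan2(f[2],-f@X)))
# +y end of the front rail (outer top edge) in scene: max-change between before/after along the predicted lid-edge normals
for cam,im,old,nm in((S,s,"scene0",0),(D,d,"side0",1)):
    df=np.abs(im[:,:,::-1].astype(int)-cv2.imread(f"pics/{old}.png")).sum(2)
    yl=.1375 if nm==0 else -.1375
    # lid end strip: fraction of lid end segment midpoints whose image differs from before, by angle
    g=cv2.cvtColor(im,cv2.COLOR_RGB2GRAY).astype(float); gx=cv2.GaussianBlur(g,(3,3),0)
    sc=[]
    for th in np.arange(45,76,1.):
        a=[]
        for x in np.linspace(-.185,-.06,40):
            p0=proj(cam,lid(th,x,yl,.0015,0)[0]); p1=proj(cam,lid(th,x,yl,.0115,0)[0]); 
            u=(p1-p0)/np.linalg.norm(p1-p0)
            q=[gx[tuple(np.round((p0+k*u)[::-1]).astype(int))] for k in(-1.5,1.5)]; a.append(q[1]-q[0])
        sc.append(abs(np.mean(a)))
    o=np.argsort(sc)[::-1][:4]; print(("scene","side")[nm],[(45+i,round(sc[i],1)) for i in o])
# rod in clips: bright shaft at predicted place in scene
for x in(-.05,-.02,0,.02,.05):
    u,v=proj(S,SEAT+x*X+[0,0,.005]);print(x,(round(u,1),round(v,1)),s[int(v),int(u)])
print(bot.read_time(),bot.read_position(),bot.read_ft_force(),np.abs(bot.read_qvel()).max(),bot.read_finger_gap()*92)
E
```

```text
tool angle 60.58980694663145
scene [(np.int64(56), np.float64(39.1)), (np.int64(55), np.float64(37.2)), (np.int64(57), np.float64(29.7)), (np.int64(54), np.float64(23.5))]
side [(np.int64(54), np.float64(20.5)), (np.int64(53), np.float64(18.3)), (np.int64(55), np.float64(17.7)), (np.int64(52), np.float64(17.6))]
-0.05 (np.float64(247.3), np.float64(230.7)) [15 17 18]
-0.02 (np.float64(240.4), np.float64(227.7)) [77 85 87]
0 (np.float64(235.8), np.float64(225.8)) [71 76 78]
0.02 (np.float64(231.4), np.float64(223.9)) [68 79 79]
0.05 (np.float64(224.8), np.float64(221.2)) [120 125 132]
40.125 [0.5488652  0.06412225 0.2449943 ] [ 2.64273706  3.86770022 -9.46462482] 0.005475541508610919 15.482718767947352
```

The tool angle says 60.6°, but this crude edge score prefers 54–56°. It may be locking onto the skirt's inner edge, so I calibrate it on the before-picture and fit angle and offset together.

```bash
python3 - <<'E'
from h import *
S=bot.camera_params("scene");D=bot.camera_params("side")
for cam,nm,yl,files in((S,"scene",.138,("scene0","s9")),(D,"side",-.138,("side0","d9"))):
  for fn,rng in zip(files,((90,111),(46,74))):
    g=cv2.GaussianBlur(cv2.cvtColor(cv2.imread(f"pics/{fn}.png"),cv2.COLOR_BGR2GRAY),(3,3),0).astype(np.float32)
    res=[]
    for th in np.arange(*rng,1.):
      for z in np.arange(-.020,.0081,.002):
        pts=[]
        for x in np.linspace(-.185,-.05,45):
            p0=proj(cam,lid(th,x,yl,z,0)[0]+.001*X); p1=proj(cam,lid(th,x,yl,z+.01,0)[0]+.001*X); u=(p1-p0)/np.linalg.norm(p1-p0); pts.append([p0-1.2*u,p0+1.2*u])
        m=np.float32(pts); v=cv2.remap(g,m[:,:,0].copy(),m[:,:,1].copy(),1); a=v[:,1]-v[:,0]
        res.append((abs(np.median(a)),th,round(z*1e3),np.sign(np.median(a))))
    res.sort(reverse=True); print(nm,fn,[(round(float(r[0]),1),float(r[1]),r[2],int(r[3])) for r in res[:7]])
E
python3 - <<'E'
import cv2
a=cv2.imread('pics/s9.png'); cv2.imwrite('pics/s9c.png',cv2.resize(a[130:270,160:340],(771,600),interpolation=2))
E
```

```text
scene scene0 [(55.0, 95.0, -20, -1), (52.8, 100.0, -14, 1), (52.5, 98.0, -10, 1), (52.4, 94.0, -18, -1), (52.1, 101.0, -16, 1), (51.7, 99.0, -12, 1), (50.7, 94.0, -20, -1)]
scene s9 [(48.6, 60.0, -10, 1), (48.3, 61.0, -12, 1), (47.2, 59.0, -8, 1), (46.7, 62.0, -14, 1), (45.7, 58.0, -6, 1), (45.3, 63.0, -16, 1), (45.2, 60.0, -12, 1)]
side side0 [(59.8, 95.0, -18, -1), (58.8, 96.0, -20, -1), (46.2, 94.0, -16, -1), (46.0, 93.0, -12, -1), (45.9, 94.0, -14, -1), (43.3, 95.0, -16, -1), (43.0, 91.0, -10, -1)]
side d9 [(24.3, 59.0, -12, -1), (23.3, 60.0, -14, -1), (22.1, 61.0, -16, -1), (22.0, 62.0, -18, -1), (21.0, 59.0, -10, -1), (20.3, 58.0, -8, -1), (19.9, 58.0, -10, -1)]
```

With the offset freed, the same skirt edge (z ≈ −12 to −14 mm) fits about 100° before and 60–62° now, which agrees with the tool's 60.6°. Handing in while holding.

```bash
python3 - <<'E'
from workcell import bot
print(bot.read_time(),bot.read_position(),bot.read_finger_gap()*92,bot.read_ft_force()); bot.close_job()
E
```

```text
40.125 [0.5488652  0.06412225 0.2449943 ] 15.482718767947352 [ 2.64273706  3.86770022 -9.46462482]
the job is handed in; nothing more can be done
```

The stay rod is stowed in both clips, and the job was handed in at 40 s with the lid still gripped by its front rail at about 60° open.

**Rod:** I took the farther of the two look-alikes, the one left of the box. Pressed into the clips, it gave a force rise and then a drop as the jaws snapped over it. After letting go, I touched its top at two points 16 mm either side of centre. Both read z = 79.0 mm, which puts the centre at 74 mm: level and fully home.

**Lid:** I pinched it across the 16 mm rail (gap read 15.5–16 mm) and swung it down the hinge arc with no sudden force change. The last checks were:
- The tool's own angle read 60.6°.
- The arm was still, with a steady force of about 10 N on the tool.

**What failed or disagreed:**
- **Missed grasps:** The first two closed empty above the rod without moving it. The fingertips really end at about the reported TCP, not 25 mm ahead of it, so I found the bench by touch and used that for later heights.
- **Lid angle check:** My first camera edge check suggested 54–56°. It was locking onto the lid's inner skirt edge. Allowing for that, the same edge fits 60–62° in the scene view and 59–62° in the side view.
- **Rod after the swing:** Colour samples taken where the rod lies were inconclusive. I had used all 12 pictures, so I did not see the final scene; that the rod is home rests on the touch readings.

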